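# Stage the pipe reducers on the fixture bar by height

### The job

Get the tacking fixture ready: set the four steel pipe reducers, wide end down, over the four locating cones on the fixture bar in order of height, the shortest next to the blue upright end stop and the tallest at the far end. Lower each one gently over its cone until its foot rests flat on the pad and let go, so that it sits loose and upright: do not drop it or press it down. Leave the white jar where it stands.

Things in the scene. Friction and masses are not known exactly. Their poses are not given: they have to be found in the camera images.
- reducer_a: The shortest and smallest of four plain steel pipe reducers: hollow, funnel-shaped, open at both ends, standing on the wide foot. Height 54 mm; foot 46 mm outside diameter (straight for 8 mm), tapering to a straight collar 30 mm in diameter that fills the top 28 mm; wall 4 mm. Origin: centre of the foot's underside; z up along its axis. Loose on the bench.
- reducer_b: The second shortest of four plain steel pipe reducers: hollow, funnel-shaped, open at both ends, standing on the wide foot. Height 70 mm; foot 54 mm outside diameter (straight for 8 mm), tapering to a straight collar 36 mm in diameter that fills the top 28 mm; wall 4 mm. Origin: centre of the foot's underside; z up along its axis. Loose on the bench.
- reducer_c: The second tallest of four plain steel pipe reducers: hollow, funnel-shaped, open at both ends, standing on the wide foot. Height 86 mm; foot 62 mm outside diameter (straight for 8 mm), tapering to a straight collar 42 mm in diameter that fills the top 28 mm; wall 4 mm. Origin: centre of the foot's underside; z up along its axis. Loose on the bench.
- reducer_d: The tallest and largest of four plain steel pipe reducers: hollow, funnel-shaped, open at both ends, standing on the wide foot. Height 102 mm; foot 70 mm outside diameter (straight for 8 mm), tapering to a straight collar 48 mm in diameter that fills the top 28 mm; wall 4 mm. Origin: centre of the foot's underside; z up along its axis. Loose on the bench.
- cone1: Fixed locating cone, the first, at the right-hand (-y) end of four alike on the bar. Aluminium pad 84 x 84 x 10 mm on the 12 mm thick bar, with an upright brass cone: 28 mm diameter at its foot, 10 mm at its tip, 30 mm tall. Origin: centre of the pad's underside (pad top at z = 10 mm, cone tip at 40 mm; 22 and 52 mm above the bench). z up, y along the bar to cone4. Neighbours about 100 mm apart.
- cone2: Fixed locating cone, the second from the right-hand (-y) end of four alike on the bar. Aluminium pad 84 x 84 x 10 mm on the 12 mm thick bar, with an upright brass cone: 28 mm diameter at its foot, 10 mm at its tip, 30 mm tall. Origin: centre of the pad's underside (pad top at z = 10 mm, cone tip at 40 mm; 22 and 52 mm above the bench). z up, y along the bar to cone4. Neighbours about 100 mm apart.
- cone3: Fixed locating cone, the third from the right-hand (-y) end of four alike on the bar. Aluminium pad 84 x 84 x 10 mm on the 12 mm thick bar, with an upright brass cone: 28 mm diameter at its foot, 10 mm at its tip, 30 mm tall. Origin: centre of the pad's underside (pad top at z = 10 mm, cone tip at 40 mm; 22 and 52 mm above the bench). z up, y along the bar to cone4. Neighbours about 100 mm apart.
- cone4: Fixed locating cone, the fourth, at the left-hand (+y) end of four alike on the bar. Aluminium pad 84 x 84 x 10 mm on the 12 mm thick bar, with an upright brass cone: 28 mm diameter at its foot, 10 mm at its tip, 30 mm tall. Origin: centre of the pad's underside (pad top at z = 10 mm, cone tip at 40 mm; 22 and 52 mm above the bench). z up, y along the bar to cone4. Neighbours about 100 mm apart.
- stop: Fixed end stop: upright blue plate, 80 mm across the bar, 12 mm thick, 85 mm tall, standing on the bar beyond cone1 or beyond cone4 (it differs from start to start), about 85 mm from that cone's axis; the other end has only a low bolted lug. Origin: centre of the plate's underside; y along the bar.
- jar: Bystander: a loose white jar with a black lid, 52 mm in diameter, 75 mm tall, standing among the reducers. Not to be moved. Origin: centre of its underside.
There are look-alikes about, which are no part of the job. What is shaped like the reducer_d but pink is not meant.

How it is judged:
By the outcome, as a careful person would: the job done as asked, in the order asked, and still so for the second after the job is handed in, with the robot touching nothing.
It also fails if it takes over 93 s, if anything falls off the work surface, if the arm or the gripper's body presses on something with over 40 N, if the wrist force passes 120 N, or if a joint passes its speed limit or range.

### The arm

A 7-joint arm with a two-finger parallel gripper is mounted at the origin on the work surface. World frame = base frame: x ahead of the robot, y to its left, z up, the work surface at z = 0. Lengths are in m, angles in rad, forces in N, time in s.
With the tool pointing down it reaches from about 0.4 to 0.875 m from the base axis. Payload 19.3 kg.
Tool frame: the origin (TCP) lies midway between the tips of the shut fingers; the grasp point (between the pads) lies bot.tcp_to_grasp behind it (bot.tcp_to_grasp is the distance from the TCP to the grasp point, in m); y points along the fingers, z is the direction in which the jaws open and shut, and the axes are right-handed (so a half turn about y gives the same grasp; the last joint's range is limited). The gripper opens to 85 mm and grips with 20 to 120 N. Pads are 22 mm wide; open, the fingers measure 114 mm over their backs; the gripper's body (76 mm by 85 mm) begins 54 mm behind the grasp point. The pads swing forward as they close: fully open they stand 13 mm farther back than shut.
Start: joints at [1.274, 0.521, -0.036, 1.599, 0.021, 1.021, -0.113], TCP at [0.141, -0.609, 0.231] pointing down, gripper open.
Joint ranges: [-2.91, 2.91], [-0.3, 2.13], [-1.5, 1.42], [0.17, 2.43], [-1.26, 4.41], [0.16, 1.93], [-2.52, 2.52]. Speed limits (rad/s): [1.89, 1.89, 2.39, 2.39, 3.01, 3.01, 3.01].

### API

Orientations are given as a rotation vector (axis times angle).
In Python, from station import bot gives the robot as it stands.
- The arm moves only by the tool jog_arm, never from a script. Its argument "series" is a list that holds one entry, the list of rows, each a list of 5 numbers: the finger opening in mm, from 0 to 85.4, then the shift along the tool's x, y, z in units of 50 mm (1.0 is 50 mm), then the turn about the tool's y in units of 5 degrees (1.0 is 5 degrees). A call has exactly 8 rows; each row is the pose to reach, as a shift and turn from the pose measured when the call began, along the tool's axes at that moment; what a row does not reach only later rows make up. A row lasts 1/10 s, in which the tool goes at most 50 mm and 8.59 degrees, less where a joint would pass 70% of its speed; a pose out of reach is approached as far as the arm can. A call with a gripper value outside its range is refused whole. The fingers move at their own pace and stop on an object; "grip_force" is the grip in N (left out, the last holds). Time passes only in rows, so rows that repeat a pose let the fingers close, or fill a call up. It gives the time, the measured TCP pose, the force and the opening at its end, in the units of the state.
- bot.read_state(): the state, without advancing time (a new reading comes with each control period).
- bot.grab_frame(name): name is "side" or "top"; returns a dict with "frame" (400x640x3 uint8, red, green, blue), "depth" (400x640 float32, m along the optical axis (not along the pixel's ray), 0 where there is no reading), "K" (3x3 intrinsics, pixels), "k1" (the pictures are not rectified: a ray, as slopes to the right and down, at radius r is drawn at 1 + k1 r^2 times it, then the intrinsics apply), "cam_to_world" (4x4, takes a point from camera to world coordinates). Camera axes: x right, y up, looking along -z (the intrinsics and any distortion apply to the point x, -y, -z); pixel columns grow to the right and rows downward; lengths in m; the calibration is good to about 2 mm. A picture is of the moment at which its call begins.
- bot.finish_job(): hands the job in, once; it reports no verdict.
The state is a dict: "time": time; "joint_pos": joint angles; "dq": joint speeds; "joint_efforts": joint torques, N m; "tool_pos": TCP position; "tool_rot": TCP orientation; "force": force on the tool from outside, world axes, zero at the start; "torque": the same for the moment, N m; "opening": opening from 0.0 (shut) to 1.0 (fully open).
Only numpy, scipy, OpenCV 4.12 (cv2) and the standard library are available. Lean on these libraries where they do the work, as an engineer would, in place of code of your own. Each camera call takes 0.05 s, during which the arm holds its last target.

## Working session

There is one attempt and no reset: what is moved stays moved. The work goes in short steps, Python scripts to look and compute and a tool call to move; the robot and the scene stay as the last step left them, time stands still between calls to the robot, and variables do not carry over. Pictures are saved under pics/ and viewed, and the job is handed in when it is done.

Besides the shell and the picture viewer there is one more tool, called after "Call:" as a command line: name --argument value ..., lists and objects as JSON in quotes. jog_arm: Moves the arm, as the interface text tells. Its arguments: {"type":"object","properties":{"series":{"type":"array","items":{"type":"array","items":{"type":"array","items":{"type":"number"}}}},"grip_force":{"type":"number"}},"required":["series"]}

```bash
ls; mkdir -p pics; python3 - <<'E'
from station import bot
import cv2,numpy as np
s=bot.read_state();print({k:np.round(v,4) for k,v in s.items()}, bot.tcp_to_grasp)
for n in("side","top"):
    f=bot.grab_frame(n);np.savez(f"{n}0.npz",**f)
    cv2.imwrite(f"pics/{n}0.png",f["frame"][:,:,::-1]);print(f["K"],f["k1"],np.round(f["cam_to_world"],3))
E
```

```text
pics
{'time': np.float64(0.0), 'joint_pos': array([ 1.2738,  0.522 , -0.0363,  1.6   ,  0.0212,  1.0212, -0.1128]), 'dq': array([ 0.0006,  0.0002,  0.0014,  0.001 ,  0.0017, -0.0011, -0.0005]), 'joint_efforts': array([-1.20000e-03, -9.27131e+01,  1.97920e+00, -3.69939e+01,
        1.78000e-02,  8.30000e-03, -1.00000e-04]), 'tool_pos': array([ 0.1404, -0.6087,  0.2307]), 'tool_rot': array([-0.2395,  2.1027, -2.1003]), 'force': array([ 0.1759, -0.5235,  0.2614]), 'torque': array([-0.0702,  0.0276, -0.0059]), 'opening': np.float64(1.001)} 0.0187
[[378.02344914   0.         317.92542494]
 [  0.         378.02344914 200.31439897]
 [  0.           0.           1.        ]] 0.008640262277699347 [[-0.839  0.243 -0.486  0.09 ]
 [-0.543 -0.415  0.73   0.657]
 [-0.024  0.877  0.48   0.477]
 [ 0.     0.     0.     1.   ]]
[[495.28349149   0.         317.94929271]
 [  0.         495.28349149 199.561043  ]
 [  0.           0.           1.        ]] -0.11400707574820862 [[-0.006  0.996 -0.085  0.437]
 [-1.    -0.006 -0.005  0.   ]
 [-0.005  0.085  0.996  1.152]
 [ 0.     0.     0.     1.   ]]
```

View pics/side0.png

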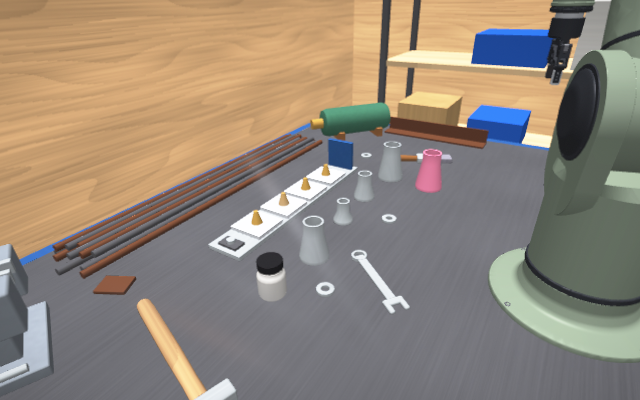

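View pics/top0.png

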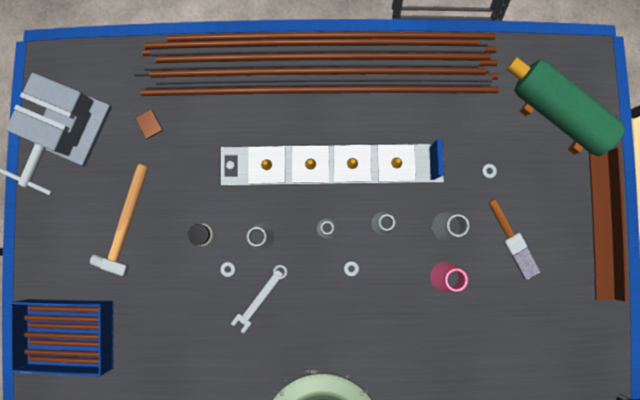

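The stop is at the right of the top view (-y), beyond cone1 at pixel (437,160). The cone tips are at (266,164), (310,164), (352,163) and (397,162). Steel parts are at (257,236), (327,228), (386,222) and (456,225). The jar is at (200,234) and the pink decoy at (456,280).

```bash
cat > h.py <<'E'
import numpy as np,cv2
def cloud(f):
    K,k1,T=f["K"],float(f["k1"]),f["cam_to_world"]
    v,u=np.mgrid[0:400,0:640]
    p=np.stack([u.ravel(),v.ravel()],1).astype(np.float64)[:,None]
    n=cv2.undistortPoints(p,K,np.array([k1,0,0,0.]))[:,0]
    d=f["depth"].astype(float).ravel()
    P=np.stack([n[:,0]*d,-n[:,1]*d,-d,np.ones_like(d)])
    W=(T@P)[:3].T.reshape(400,640,3);W[f["depth"]==0]=np.nan
    return W
def proj(f,X):
    c=np.linalg.inv(f["cam_to_world"])@np.append(X,1);x,y=c[0]/-c[2],-c[1]/-c[2]
    r=1+float(f["k1"])*(x*x+y*y);return f["K"][0,0]*x*r+f["K"][0,2],f["K"][1,1]*y*r+f["K"][1,2]
def ray(f,u,v,z):
    n=cv2.undistortPoints(np.array([[[u,v]]],float),f["K"],np.array([float(f["k1"]),0,0,0]))[0,0]
    T=f["cam_to_world"];d=T[:3,:3]@np.array([n[0],-n[1],-1]);o=T[:3,3]
    return o+d*(z-o[2])/d[2]
E
python3 - <<'E'
from h import *
for n in("top","side"):
    f=np.load(n+"0.npz");W=cloud(f);z=W[...,2];x=W[...,0];y=W[...,1]
    m=(z>0.012)&(z<0.2)&(x>0.35)&(x<0.8)&(abs(y)<0.4)
    c,l,st,_=cv2.connectedComponentsWithStats(m.astype(np.uint8))
    for i in range(1,c):
        if st[i,4]<60: continue
        P=W[l==i];h=np.percentile(P[:,2],97)
        t=P[P[:,2]>h-0.006]
        print(n,st[i],"h",round(h,4),"topmean",t.mean(0).round(4),"mid",((t.max(0)+t.min(0))/2).round(4),"ext",np.ptp(t,axis=0).round(3), f["frame"][l==i].mean(0).astype(int))
    if n=="top":
        for u,v in((100,300),(560,300),(300,120),(180,200)):print(W[v,u].round(4))
E
```

```text
top [ 153   87  335    9 1459] h 0.0202 topmean [0.7949 0.0142 0.0168] mid [ 7.933e-01 -7.000e-04  1.830e-02] ext [0.013 0.798 0.008] [116  69  47]
top [ 221  139  222   46 7514] h 0.0807 topmean [ 0.6179 -0.2588  0.0934] mid [ 0.6185 -0.2599  0.0885] ext [0.079 0.013 0.028] [207 210 212]
top [372 212  23  23 298] h 0.0736 topmean [ 0.4785 -0.1435  0.0709] mid [ 0.4789 -0.1436  0.0717] ext [0.035 0.036 0.008] [120 126 127]
top [433 212  36  30 662] h 0.1045 topmean [ 0.469  -0.2922  0.1023] mid [ 0.47   -0.2921  0.103 ] ext [0.047 0.048 0.008] [104 109 110]
top [317 219  19  19 196] h 0.0574 topmean [ 0.4696 -0.0128  0.055 ] mid [ 0.4684 -0.0124  0.0551] ext [0.029 0.027 0.007] [128 135 137]
top [189 223  27  23 502] h 0.079 topmean [0.4544 0.2671 0.076 ] mid [0.4549 0.2666 0.0766] ext [0.044 0.044 0.007] [79 78 78]
top [247 224  28  26 380] h 0.0886 topmean [0.4494 0.1368 0.0866] mid [0.4499 0.1375 0.0877] ext [0.039 0.041 0.01 ] [103 108 110]
top [430 262  37  20 427] h 0.1042 topmean [ 0.3674 -0.2849  0.1021] mid [ 0.3647 -0.2858  0.1019] ext [0.028 0.046 0.007] [159  81 107]
[ 0.
[... 502 characters left out ...]
[150 155 159]
side [415 150  21  39 371] h 0.1015 topmean [ 0.3619 -0.286   0.0993] mid [ 0.3626 -0.2856  0.0996] ext [0.024 0.045 0.008] [209 119 150]
side [354 171  20  28 408] h 0.0701 topmean [ 0.4774 -0.142   0.068 ] mid [ 0.4778 -0.1443  0.0677] ext [0.033 0.037 0.007] [156 162 165]
side [334 198  18  24 305] h 0.0544 topmean [ 0.4678 -0.0122  0.0523] mid [ 0.4683 -0.0135  0.0519] ext [0.029 0.029 0.007] [161 167 170]
side [ 299  216   30   45 1018] h 0.086 topmean [0.4485 0.1402 0.0841] mid [0.4502 0.1397 0.0838] ext [0.043 0.043 0.007] [156 161 165]
side [ 256  252   30   46 1167] h 0.0759 topmean [0.4524 0.2706 0.0747] mid [0.4536 0.2687 0.0736] ext [0.045 0.046 0.007] [122 120 121]
```

```bash
python3 - <<'E'
import cv2
a=cv2.imread("pics/top0.png")[130:260,180:500];cv2.imwrite("pics/tz.png",cv2.resize(a,(800,325),interpolation=cv2.INTER_CUBIC))
a=cv2.imread("pics/side0.png")[125:305,200:460];cv2.imwrite("pics/sz.png",cv2.resize(a,(780,540),interpolation=cv2.INTER_CUBIC))
E
```

```text
(no output)
```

View pics/tz.png

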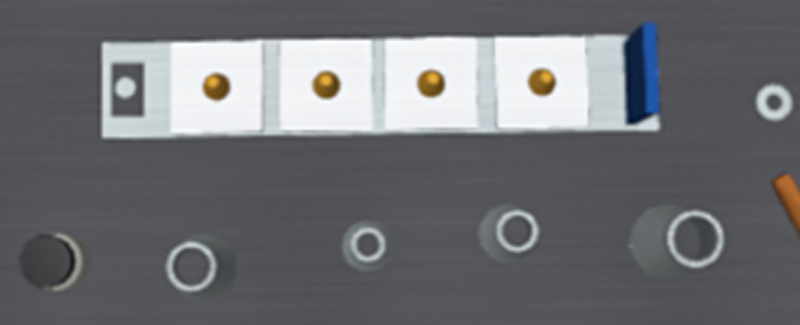

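View pics/sz.png

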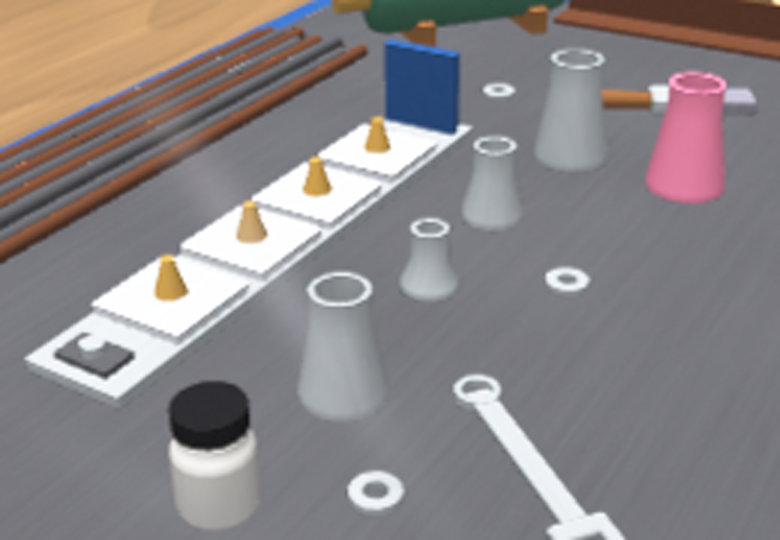

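a is at (0.469,-0.013), b at (0.478,-0.143), c at (0.450,0.138) and d at (0.469,-0.291). So a goes to cone1, b to cone2, c to cone3 and d to cone4. Next I'll locate the cones more precisely.

```bash
python3 - <<'E'
from h import *
from scipy.spatial.transform import Rotation as R
for n in("top","side"):
    f=np.load(n+"0.npz");hsv=cv2.cvtColor(f["frame"],cv2.COLOR_RGB2HSV)
    W=cloud(f)
    m=cv2.inRange(hsv,(10,120,40),(30,255,255))
    ok=(W[...,0]>.55)&(W[...,0]<.68)&(W[...,1]<.22)&(W[...,1]>-.24)
    m=((m>0)&ok).astype(np.uint8)
    c,l,st,ce=cv2.connectedComponentsWithStats(m)
    for i in range(1,c):
        if st[i,4]<20: continue
        P=W[l==i];P=P[np.isfinite(P[:,2])]
        vv,uu=np.nonzero(l==i)
        # axis by tip: pixels of highest depth z
        t=P[P[:,2]>np.percentile(P[:,2],80)]
        print(n,st[i],"centroid px",ce[i].round(1),"hi",t.mean(0).round(4), "midplane ray z=.037",ray(f,*ce[i],.034).round(4), "base",(P.min(0)+P.max(0))[:2]/2)
    # pads
    w=((hsv[...,1]<12)&(hsv[...,2]>235)&ok).astype(np.uint8)
    c,l,st,ce=cv2.connectedComponentsWithStats(w)
    for i in range(1,c):
        if st[i,4]<200: continue
        vv,uu=np.nonzero(l==i); cnt=cv2.findContours((l==i).astype(np.uint8),0,2)[0][0]
        q=np.array([ray(f,*p[0],.022)[:2] for p in cnt]).astype(np.float32)
        r=cv2.minAreaRect(q*1000);print(n,"pad",np.round(r[0],1),np.round(r[1],1),round(r[2],1))
from station import bot
s=bot.read_state();M=R.from_rotvec(s["tool_rot"]).as_matrix();print(M.round(4))
E
```

```text
top [306 159   9  10  75] centroid px [310.1 163.7] hi [0.6161 0.0244 0.0528] midplane ray z=.037 [0.6146 0.0227 0.034 ] base [0.6145353  0.02285928]
top [348 159   9   9  72] centroid px [351.9 163. ] hi [ 0.6161 -0.0724  0.0529] midplane ray z=.037 [ 0.6156 -0.0727  0.034 ] base [ 0.61538404 -0.0732407 ]
top [392 158  10  10  73] centroid px [396.3 162.4] hi [ 0.618  -0.1753  0.0531] midplane ray z=.037 [ 0.6164 -0.1745  0.034 ] base [ 0.61613212 -0.17464979]
top [262 160   9  10  72] centroid px [266.1 164.2] hi [0.6165 0.1223 0.0536] midplane ray z=.037 [0.6142 0.1233 0.034 ] base [0.61306912 0.12337458]
top pad [617.6 -74. ] [83.4 84.2] 89.5
top pad [ 618.3 -176. ] [83.6 81.9] 89.8
top pad [615.8 126.1] [82.1 81.4] 0.1
top pad [617.1  23.2] [83.2 81.7] 89.6
side [322 164   8  11  56] centroid px [325.2 170.1] hi [ 0.6155 -0.1735  0.0501] midplane ray z=.037 [ 0.6181 -0.178   0.034 ] base [ 0.61367572 -0.17158203]
side [301 178   9  12  68] centroid px [305.1 184.3] hi [ 0.6145 -0.0709  0.0492] midplane ray z=.037 [ 0.616  -0.0734  0.034 ] base [ 0.61284592 -0.06931453]
side [252 210  10  15 100] centroid px [256.  218.3] hi [0.613  0.1265 0.0496] midplane ray z=.037 [0.6135 0.1254 0.034 ] base [0.61089826 0.1280074 ]
side pad [ 611.6 -178.4] [94.4 86.6] 0.7
side pad [611.1 -75.8] [93.3 87.1] 0.4
side pad [615.9  21.9] [83.3 85.1] 0.6
side pad [609.5 121.2] [94.3 89.1] 0.0
side pad [603.3 201.9] [84.4 55.2] 0.3
[[-9.744e-01 -3.000e-04  2.249e-01]
 [-2.249e-01  1.000e-03 -9.744e-01]
 [ 1.000e-04 -1.000e+00 -1.000e-03]]
```

```bash
cat > go.py <<'E'
import sys,numpy as np
from station import bot
from scipy.spatial.transform import Rotation as R
s=bot.read_state();M=R.from_rotvec(s["tool_rot"]).as_matrix();p=s["tool_pos"]
t=np.array(list(map(float,sys.argv[1:4])))
yaw=np.arctan2(M[1,2],M[0,2])  # jaw yaw; target 0
print("t",round(s["time"],2),"pos",p.round(4),"jawyaw",round(np.degrees(yaw),2),"tilt",M[:2,1].round(4),"F",s["force"].round(2),"open",round(s["opening"]*85.4,1),"q",s["joint_pos"].round(2))
print("shift",(M.T@(t-p)/.05).round(3),"turn",round(np.degrees(yaw)/5,2))
E
python3 go.py .4694 -.2915 .18
```

```text
t 0.1 pos [ 0.1404 -0.6087  0.2308] jawyaw -77.0 tilt [-0.0003  0.001 ] F [-0.08 -0.29 -0.2 ] open 85.3 q [ 1.27  0.52 -0.04  1.6   0.02  1.02 -0.11]
shift [-7.838  1.02  -4.701] turn -15.4
```

Call:
jog_arm --series '[[[85, -0.7, 0, -0.4, -1.4], [85, -1.4, 0, -0.8, -2.8], [85, -2.2, 0, -1.3, -4.2], [85, -3.0, 0, -1.8, -5.6], [85, -3.8, 0, -2.3, -7.2], [85, -4.6, 0, -2.8, -8.8], [85, -5.4, 0, -3.2, -10.4], [85, -6.2, 0.2, -3.7, -12]]]' --grip_force 40

```text
time: 0.9
tool_pos: [0.4024, -0.358, 0.2217]
tool_rot: [-1.056, 1.42, -1.421]
force: [-0.4, -1.1, -0.5]
opening: 0.995
```

```bash
python3 go.py .4694 -.2915 .15
```

```text
t 0.9 pos [ 0.4024 -0.358   0.2217] jawyaw -16.71 tilt [ 0.0011 -0.0004] F [-0.36 -1.08 -0.51] open 85.0 q [ 0.9   0.41 -0.37  1.83  0.18  0.93  0.15]
shift [-1.659  1.436  0.9  ] turn -3.34
```

Call:
jog_arm --series '[[[85, -0.6, 0, 0.3, -1.2], [85, -1.2, 0.1, 0.6, -2.4], [85, -1.6, 0.3, 0.85, -3.3], [80, -1.66, 0.7, 0.9, -3.34], [75, -1.66, 1.1, 0.9, -3.34], [70, -1.66, 1.44, 0.9, -3.34], [70, -1.66, 1.44, 0.9, -3.34], [70, -1.66, 1.44, 0.9, -3.34]]]'

```text
time: 1.7
tool_pos: [0.4695, -0.2914, 0.15]
tool_rot: [-1.209, 1.209, -1.21]
force: [-0.0, -0.9, -0.5]
opening: 0.816
```

```bash
python3 go.py .4694 -.2915 .074; python3 - <<'E'
from station import bot
import cv2,numpy as np
f=bot.grab_frame("side");g=bot.grab_frame("top")
cv2.imwrite("pics/s1.png",cv2.resize(f["frame"][80:280,280:520,::-1],(720,600)))
cv2.imwrite("pics/t1.png",g["frame"][:,:,::-1])
E
```

```text
t 1.7 pos [ 0.4695 -0.2914  0.15  ] jawyaw -0.0 tilt [ 0.0007 -0.0001] F [-0.04 -0.91 -0.54] open 69.7 q [ 0.76  0.54 -0.42  1.85  0.29  0.81  0.18]
shift [ 0.002  1.52  -0.002] turn -0.0
```

View pics/s1.png

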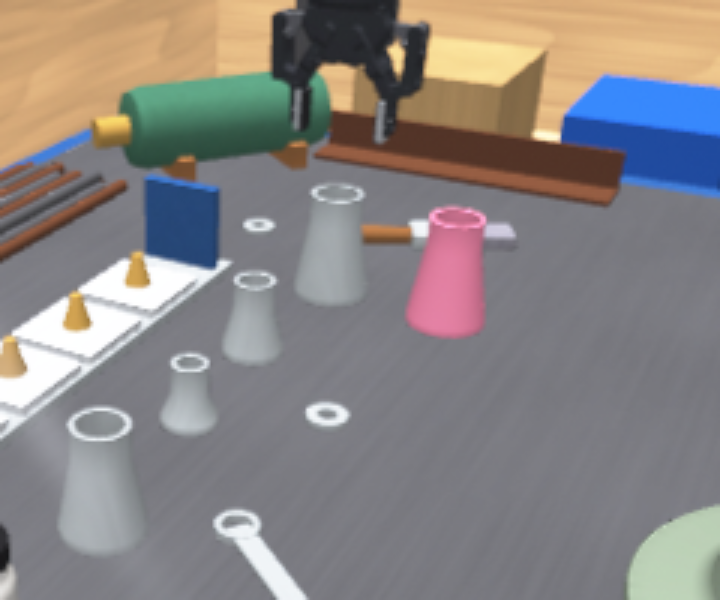

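View pics/t1.png

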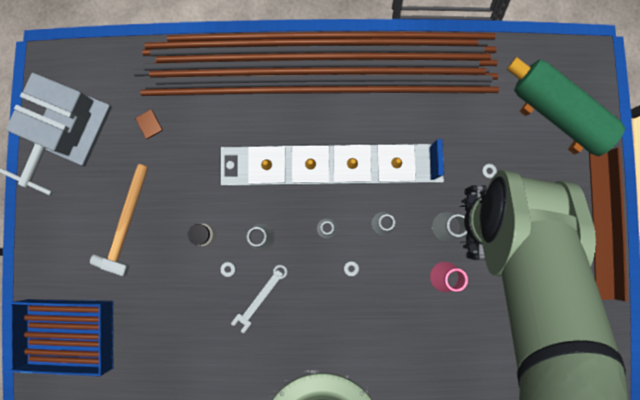

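The side view shows the open fingers centred over d: gap at about x=341, collar at x=338. The top view is occluded there by the arm. Descending to grip.

Call:
jog_arm --series '[[[70, 0, 0.4, 0, 0], [70, 0, 0.8, 0, 0], [70, 0, 1.2, 0, 0], [70, 0, 1.52, 0, 0], [70, 0, 1.52, 0, 0], [55, 0, 1.52, 0, 0], [50, 0, 1.52, 0, 0], [44, 0, 1.52, 0, 0]]]'

```text
time: 2.6
tool_pos: [0.4702, -0.2923, 0.0761]
tool_rot: [-1.208, 1.207, -1.213]
force: [-4.7, 1.1, 10.7]
opening: 0.555
```

Call:
jog_arm --series '[[[42, 0, 0, 0, 0], [40, 0, 0, 0, 0], [40, 0, 0, 0, 0], [40, 0, 0, 0, 0], [40, 0, 0, 0, 0], [40, 0, 0, 0, 0], [40, 0, 0, 0, 0], [40, 0, 0, 0, 0]]]'

```text
time: 3.4
tool_pos: [0.4702, -0.2923, 0.0762]
tool_rot: [-1.208, 1.206, -1.213]
force: [-1.8, -0.2, 2.9]
opening: 0.55
```

```bash
python3 go.py .4694 -.2915 .074; python3 - <<'E'
from station import bot
import cv2,numpy as np
f=bot.grab_frame("side")
cv2.imwrite("pics/s2.png",cv2.resize(f["frame"][100:220,340:480,::-1],(700,600)))
E
```

```text
t 3.4 pos [ 0.4702 -0.2923  0.0762] jawyaw -0.05 tilt [ 0.0031 -0.0023] F [-1.76 -0.2   2.91] open 46.9 q [ 0.72  0.65 -0.37  1.9   0.37  0.66  0.12]
shift [-0.017  0.044 -0.017] turn -0.01
```

View pics/s2.png

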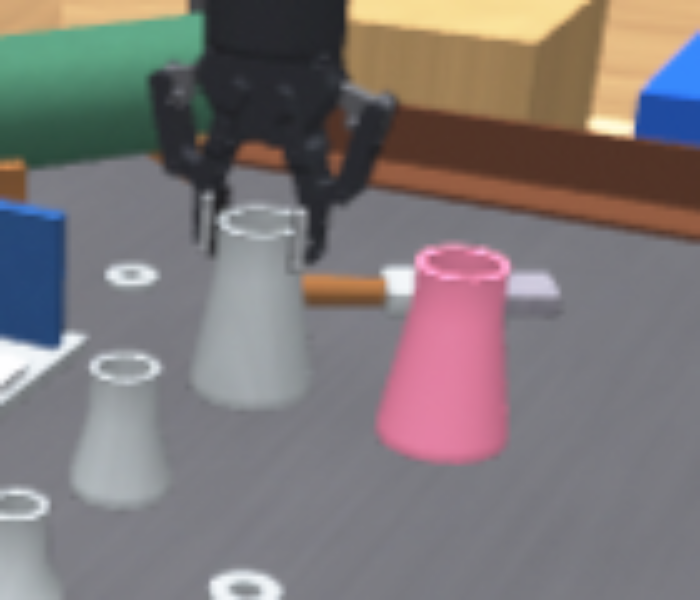

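d's collar is between the pads at about (260,240) in the crop. Lifting it.

Call:
jog_arm --series '[[[40, 0, -0.1, 0, 0], [40, 0, -0.3, 0, 0], [40, 0, -0.7, 0, 0], [40, 0, -1.2, 0, 0], [40, 0, -1.7, 0, 0], [40, 0, -2.2, 0, 0], [40, 0, -2.6, 0, 0], [40, -0.2, -2.7, 0.1, 0]]]'

```text
time: 4.25
tool_pos: [0.4751, -0.2832, 0.2137]
tool_rot: [-1.207, 1.205, -1.217]
force: [-0.6, 0.3, -5.6]
opening: 0.555
```

```bash
python3 go.py .615 .1245 .206; python3 - <<'E'
from station import bot
import cv2,numpy as np
f=bot.grab_frame("side")
cv2.imwrite("pics/s3.png",cv2.resize(f["frame"][60:220,320:500,::-1],(675,600)))
E
```

```text
t 4.25 pos [ 0.4751 -0.2832  0.2137] jawyaw -0.16 tilt [ 0.0055 -0.0044] F [-0.63  0.31 -5.56] open 47.4 q [ 0.77  0.45 -0.46  1.8   0.25  0.94  0.2 ]
shift [-8.162  0.133  2.774] turn -0.03
```

View pics/s3.png

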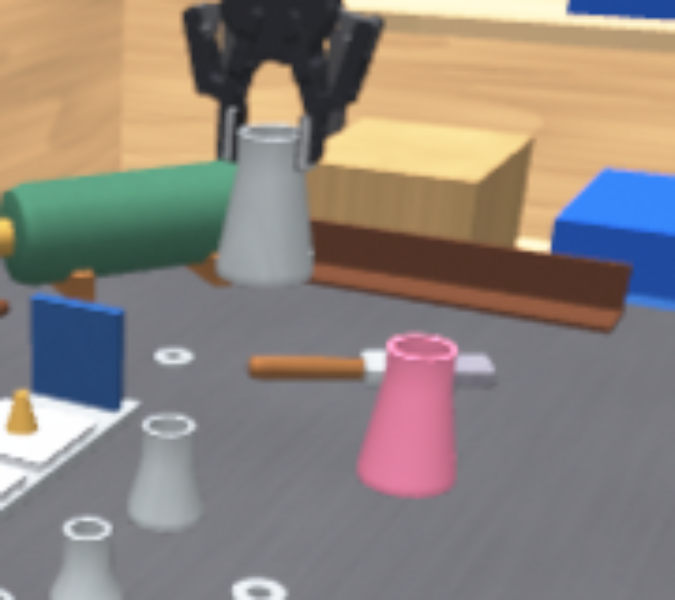

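d is held upright, with its foot clear of the bench. Carrying it to cone4.

Call:
jog_arm --series '[[[40, -0.4, 0, 0.1, 0], [40, -1.0, 0, 0.3, 0], [40, -1.7, 0, 0.6, 0], [40, -2.4, 0, 0.8, 0], [40, -3.1, 0, 1.0, 0], [40, -3.8, 0, 1.3, 0], [40, -4.5, 0, 1.5, 0], [40, -5.2, 0, 1.8, 0]]]'

```text
time: 5.1
tool_pos: [0.5659, -0.0181, 0.2121]
tool_rot: [-1.208, 1.204, -1.213]
force: [1.0, -1.5, -4.7]
opening: 0.554
```

```bash
python3 go.py .615 .1245 .19
```

```text
t 5.1 pos [ 0.5659 -0.0181  0.2121] jawyaw 0.04 tilt [ 0.0042 -0.0027] F [ 0.98 -1.51 -4.71] open 47.3 q [ 0.29  0.49 -0.5   1.76  0.28  0.96 -0.33]
shift [-2.853  0.438  0.982] turn 0.01
```

Call:
jog_arm --series '[[[40, -0.7, 0, 0.2, 0], [40, -1.4, 0, 0.5, 0], [40, -2.0, 0.1, 0.7, 0], [40, -2.5, 0.3, 0.9, 0], [40, -2.85, 0.4, 0.98, 0], [40, -2.85, 0.44, 0.98, 0], [40, -2.85, 0.44, 0.98, 0], [40, -2.85, 0.44, 0.98, 0]]]'

```text
time: 5.9
tool_pos: [0.6146, 0.1237, 0.1896]
tool_rot: [-1.209, 1.205, -1.213]
force: [-0.2, -0.4, -3.8]
opening: 0.551
```

```bash
python3 go.py .615 .1245 .11; python3 - <<'E'
from station import bot
import cv2,numpy as np
f=bot.grab_frame("side");g=bot.grab_frame("top");np.savez("side4.npz",**f);np.savez("top4.npz",**g)
cv2.imwrite("pics/s4.png",cv2.resize(f["frame"][110:260,180:360,::-1],(720,600)))
cv2.imwrite("pics/t4.png",cv2.resize(g["frame"][120:240,200:400,::-1],(800,480)))
E
```

```text
t 5.9 pos [0.6146 0.1237 0.1896] jawyaw 0.01 tilt [ 0.0036 -0.0032] F [-0.2  -0.38 -3.81] open 47.0 q [ 0.03  0.61 -0.49  1.62  0.33  1.   -0.57]
shift [-0.021  1.591  0.002] turn 0.0
```

View pics/s4.png

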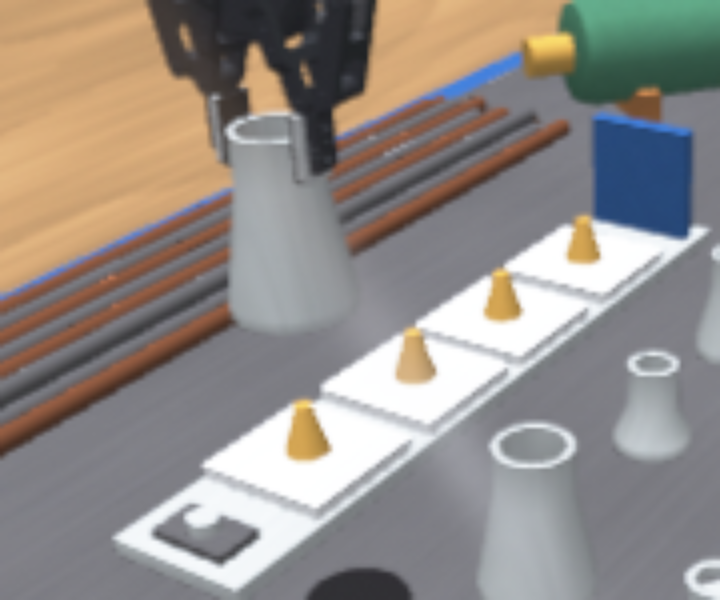

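View pics/t4.png

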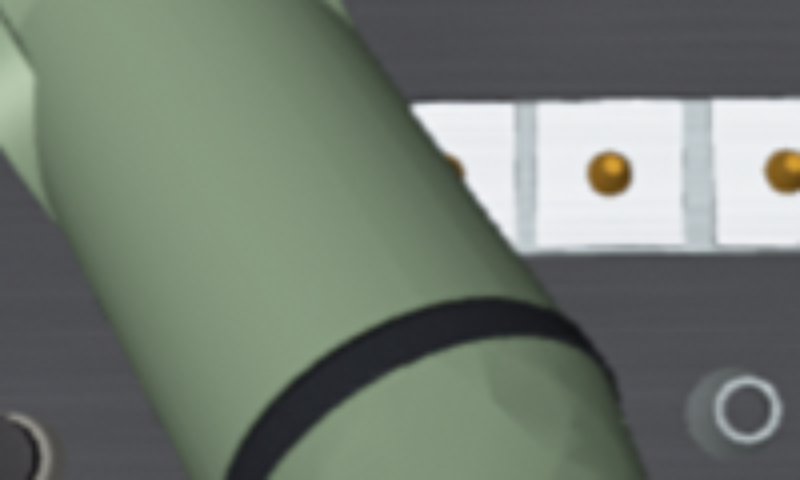

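d hangs over the bar; in the side view its foot is at about (290,310) in the crop and cone4's tip at (303,405). The top view is blocked by the forearm. I'll measure the offset from part to cone with side-view depth.

```bash
cat > meas.py <<'E'
from h import *
from scipy.optimize import least_squares
SP=dict(a=(.054,.046,.030),b=(.070,.054,.036),c=(.086,.062,.042),d=(.102,.070,.048))
def prof(k):
    H,F,C=SP[k];return lambda z:np.interp(z,[0,.008,H-.028,H],[F/2,F/2,C/2,C/2])
cprof=lambda z:np.interp(z,[0,.03],[.014,.005])
def fit(P,pr,z0,H,guess,zlo=.002,cap=.002):
    q=P[(P[:,2]>z0+zlo)&(P[:,2]<z0+H-.003)&(np.hypot(P[:,0]-guess[0],P[:,1]-guess[1])<pr(0)+.015)]
    f=lambda c:np.hypot(q[:,0]-c[0],q[:,1]-c[1])-pr(q[:,2]-z0)
    r=least_squares(f,guess,loss="soft_l1",f_scale=.001);return r.x.round(4),len(q),round(float(np.median(abs(f(r.x)))),4)
def cone(f,guess):
    W=cloud(f);hsv=cv2.cvtColor(f["frame"],cv2.COLOR_RGB2HSV);m=cv2.inRange(hsv,(10,120,40),(30,255,255))>0
    return fit(W[m],cprof,.022,.03,guess)
def part(f,k,z0,guess,below=None):
    W=cloud(f);hsv=cv2.cvtColor(f["frame"],cv2.COLOR_RGB2HSV);m=(hsv[...,1]<40)&(hsv[...,2]>90)
    P=W[m];H=SP[k][0]
    return fit(P,prof(k),z0,H-(below or 0),guess)
E
python3 - <<'E'
from meas import *
f0=dict(np.load("side0.npz"));f4=dict(np.load("side4.npz"));t0=dict(np.load("top0.npz"))
C=[(.617,-.1755),(.6165,-.0732),(.616,.0237),(.615,.1245)]
for i,c in enumerate(C):print("cone",i+1,cone(f0,c),cone(t0,c))
for k,g in dict(a=(.4688,-.0128),b=(.478,-.1435),c=(.4497,.139),d=(.4694,-.2915)).items():print(k,part(f0,k,0,g))
print("c4 now",cone(f4,C[3]))
print("held d",part(f4,"d",.1134,(.6146,.1237)),part(f4,"d",.1134,(.6146,.1237),.05),)
E
```

```text
cone 1 (array([ 0.6182, -0.1767]), 48, 0.0011) (array([ 0.6184, -0.1759]), 55, 0.0004)
cone 2 (array([ 0.6172, -0.0737]), 61, 0.0009) (array([ 0.6179, -0.0726]), 50, 0.0005)
cone 3 (array([0.6174, 0.0238]), 7, 0.0007) (array([0.6169, 0.0236]), 53, 0.0004)
cone 4 (array([0.6163, 0.1242]), 89, 0.001) (array([0.6161, 0.1234]), 49, 0.0005)
a (array([ 0.4687, -0.014 ]), 335, 0.0007)
b (array([ 0.479 , -0.1446]), 439, 0.0009)
c (array([0.4497, 0.1385]), 1044, 0.0007)
d (array([ 0.4699, -0.2933]), 729, 0.001)
c4 now (array([0.6161, 0.1239]), 86, 0.0007)
held d (array([0.6144, 0.122 ]), 1300, 0.0007) (array([0.6145, 0.1219]), 682, 0.0006)
```

```bash
python3 go.py .6163 .1256 .104
```

```text
t 6.0 pos [0.6149 0.1236 0.19  ] jawyaw -0.02 tilt [ 0.0044 -0.003 ] F [-0.36  0.86 -3.12] open 47.5 q [ 0.03  0.61 -0.49  1.62  0.33  1.   -0.57]
shift [-0.045  1.72   0.02 ] turn -0.0
```

Call:
jog_arm --series '[[[40, -0.04, 0.2, 0.02, 0], [40, -0.05, 0.5, 0.02, 0], [40, -0.05, 0.8, 0.02, 0], [40, -0.05, 1.1, 0.02, 0], [40, -0.05, 1.4, 0.02, 0], [40, -0.05, 1.6, 0.02, 0], [40, -0.05, 1.72, 0.02, 0], [40, -0.05, 1.72, 0.02, 0]]]'

```text
time: 6.8
tool_pos: [0.616, 0.1258, 0.1032]
tool_rot: [-1.209, 1.205, -1.213]
force: [-0.2, -0.3, -4.3]
opening: 0.551
```

```bash
python3 go.py .6163 .1256 .0985; python3 - <<'E'
from meas import *
from station import bot
f=bot.grab_frame("side");z=bot.read_state()["tool_pos"][2]-.0762;print(z,part(f,"d",z,(.6163,.124)))
E
```

```text
t 6.8 pos [0.616  0.1258 0.1032] jawyaw -0.01 tilt [ 0.0034 -0.0032] F [-0.16 -0.34 -4.29] open 47.1 q [ 0.    0.71 -0.45  1.68  0.4   0.84 -0.62]
shift [0.004 0.094 0.006] turn -0.0
0.027720658414804464 (array([0.6157, 0.124 ]), 1177, 0.0008)
```

Call:
jog_arm --series '[[[40, 0, 0.02, 0, 0], [40, 0, 0.04, 0, 0], [40, 0, 0.055, 0, 0], [40, 0, 0.065, 0, 0], [40, 0, 0.075, 0, 0], [40, 0, 0.085, 0, 0], [40, 0, 0.085, 0, 0], [40, 0, 0.085, 0, 0]]]'

```text
time: 7.65
tool_pos: [0.6163, 0.1259, 0.0997]
tool_rot: [-1.208, 1.205, -1.214]
force: [-0.1, -0.6, -4.1]
opening: 0.55
```

```bash
python3 go.py .6163 .1256 .0982
```

```text
t 7.65 pos [0.6163 0.1259 0.0997] jawyaw -0.02 tilt [ 0.0042 -0.003 ] F [-0.06 -0.64 -4.08] open 47.0 q [-0.    0.72 -0.45  1.68  0.4   0.84 -0.63]
shift [ 0.006  0.03  -0.001] turn -0.0
```

Call:
jog_arm --series '[[[40, 0, 0.005, 0, 0], [40, 0, 0.01, 0, 0], [40, 0, 0.015, 0, 0], [40, 0, 0.02, 0, 0], [40, 0, 0.025, 0, 0], [40, 0, 0.03, 0, 0], [40, 0, 0.03, 0, 0], [40, 0, 0.03, 0, 0]]]'

```text
time: 8.45
tool_pos: [0.6163, 0.1259, 0.0982]
tool_rot: [-1.208, 1.205, -1.214]
force: [-1.0, 0.3, -1.1]
opening: 0.553
```

```bash
python3 go.py .6163 .1256 .0982
```

```text
t 8.45 pos [0.6163 0.1259 0.0982] jawyaw -0.01 tilt [ 0.0042 -0.003 ] F [-1.03  0.28 -1.13] open 47.2 q [-0.    0.72 -0.45  1.68  0.4   0.83 -0.63]
shift [ 0.005  0.001 -0.001] turn -0.0
```

The force has dropped from -4.1 to -1.1 N, so the foot is just in contact. Another 0.3 mm, then release.

Call:
jog_arm --series '[[[40, 0, 0.006, 0, 0], [40, 0, 0.006, 0, 0], [52, 0, 0.006, 0, 0], [60, 0, 0.006, 0, 0], [68, 0, 0.006, 0, 0], [68, 0, 0.006, 0, 0], [68, 0, -0.2, 0, 0], [68, 0, -0.5, 0, 0]]]'

```text
time: 9.25
tool_pos: [0.6159, 0.126, 0.1237]
tool_rot: [-1.209, 1.205, -1.213]
force: [0.9, -0.3, 0.1]
opening: 0.791
```

Call:
jog_arm --series '[[[70, 0, -0.5, 0, 0], [70, 0, -1.0, 0, 0], [70, 0, -1.5, 0, 0], [70, 0, -1.8, 0, 0], [70, 0, -1.9, 0, 0], [70, 0, -2.0, -0.4, 0], [70, 0, -2.0, -0.9, 0], [70, 0, -2.0, -1.5, 0]]]'

```text
time: 10.05
tool_pos: [0.5396, 0.1261, 0.2228]
tool_rot: [-1.21, 1.206, -1.213]
force: [0.6, 1.2, -0.3]
opening: 0.819
```

```bash
python3 go.py .4497 .1402 .134; python3 - <<'E'
from meas import *
from station import bot
f=bot.grab_frame("side");print("d",part(f,"d",.022,(.6163,.124)));W=cloud(f)
for k,g in dict(a=(.4688,-.0128),b=(.478,-.1435),c=(.4497,.139)).items():print(k,part(f,k,0,g))
cv2.imwrite("pics/s5.png",cv2.resize(f["frame"][100:300,180:420,::-1],(720,600)))
E
```

```text
t 10.05 pos [0.5396 0.1261 0.2228] jawyaw -0.02 tilt [ 0.0024 -0.0031] F [ 0.62  1.17 -0.29] open 70.0 q [ 0.05  0.46 -0.53  1.78  0.28  0.98 -0.59]
shift [-0.286  1.771 -1.803] turn -0.0
d (array([0.6159, 0.1242]), 1187, 0.0008)
a (array([ 0.4686, -0.0142]), 338, 0.0008)
b (array([ 0.4791, -0.1446]), 440, 0.0009)
c (array([0.4499, 0.1385]), 1048, 0.0007)
```

View pics/s5.png

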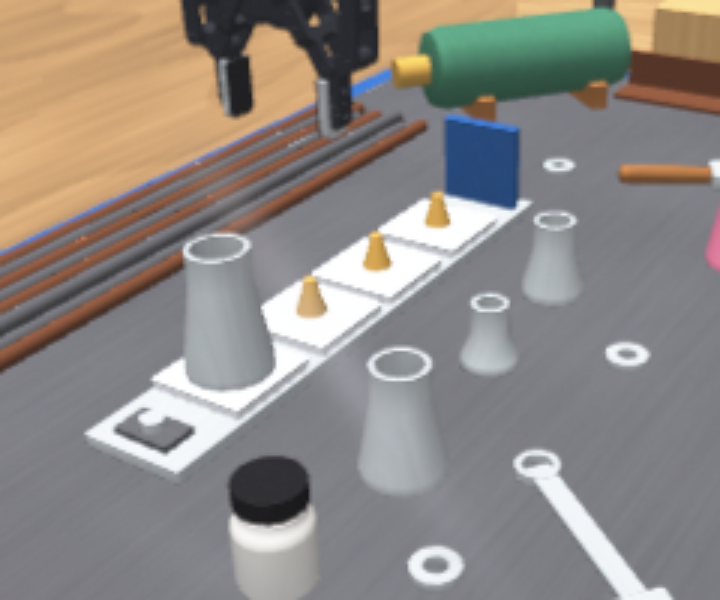

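d sits upright at (0.616,0.124) on cone4, at about (228,320) in the crop. Next is c.

Call:
jog_arm --series '[[[70, 0, 0, -0.4, 0], [70, -0.1, 0, -0.9, 0], [70, -0.2, 0.1, -1.3, 0], [70, -0.26, 0.4, -1.7, 0], [70, -0.26, 0.9, -1.8, 0], [70, -0.26, 1.4, -1.8, 0], [70, -0.26, 1.7, -1.8, 0], [70, -0.26, 1.77, -1.8, 0]]]'

```text
time: 10.9
tool_pos: [0.4443, 0.1386, 0.1326]
tool_rot: [-1.215, 1.208, -1.21]
force: [-1.0, 0.0, 0.6]
opening: 0.82
```

```bash
python3 go.py .4500 .139 .060
```

```text
t 10.9 pos [0.4443 0.1386 0.1326] jawyaw 0.1 tilt [-0.0026 -0.0049] F [-1.    0.03  0.6 ] open 70.0 q [-0.03  0.46 -0.52  2.08  0.36  0.69 -0.78]
shift [-0.015  1.452  0.117] turn 0.02
```

Call:
jog_arm --series '[[[70, -0.01, 0, 0.12, 0], [70, -0.01, 0.1, 0.12, 0], [66, -0.01, 0.5, 0.12, 0], [66, -0.01, 0.9, 0.12, 0], [66, -0.01, 1.2, 0.12, 0], [66, -0.01, 1.42, 0.12, 0], [66, -0.01, 1.45, 0.12, 0], [66, -0.01, 1.45, 0.12, 0]]]'

```text
time: 11.7
tool_pos: [0.4503, 0.1389, 0.0604]
tool_rot: [-1.215, 1.207, -1.21]
force: [-0.3, -0.5, 0.4]
opening: 0.77
```

```bash
python3 go.py .4500 .139 .060;python3 - <<'E'
from meas import *
from station import bot
f=bot.grab_frame("side")
print(part(f,"c",0,(.4497,.139)))
cv2.imwrite("pics/s6.png",cv2.resize(f["frame"][180:280,250:370,::-1],(720,600)))
E
```

```text
t 11.7 pos [0.4503 0.1389 0.0604] jawyaw 0.1 tilt [-0.0024 -0.0048] F [-0.29 -0.48  0.38] open 65.7 q [-0.1   0.59 -0.43  2.1   0.48  0.54 -0.88]
shift [-0.002  0.008 -0.007] turn 0.02
(array([0.4498, 0.1385]), 1099, 0.0007)
```

View pics/s6.png

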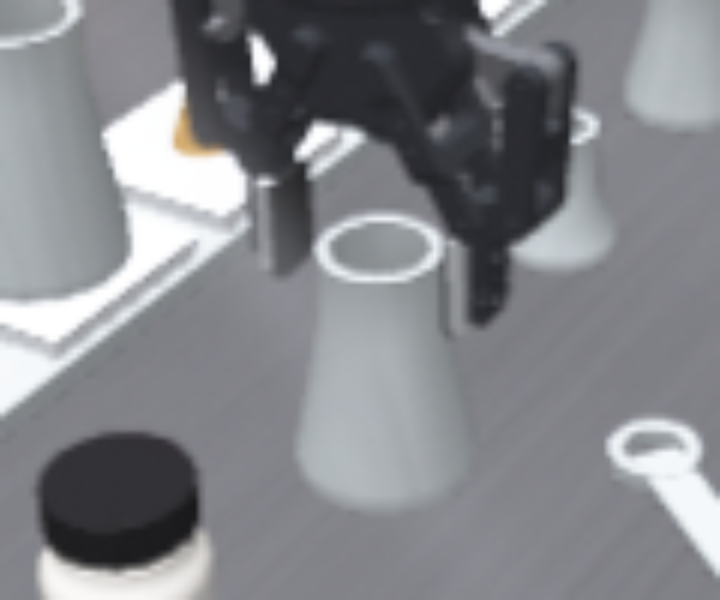

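The fingers straddle c's collar at about (380,250) in the crop, clear of the jar. Closing.

Call:
jog_arm --series '[[[58, 0, 0, 0, 0], [52, 0, 0, 0, 0], [46, 0, 0, 0, 0], [42, 0, 0, 0, 0], [38, 0, 0, 0, 0], [34, 0, 0, 0, 0], [34, 0, 0, 0, 0], [34, 0, 0, 0, 0]]]'

```text
time: 12.55
tool_pos: [0.4504, 0.1389, 0.0609]
tool_rot: [-1.215, 1.207, -1.211]
force: [-4.0, -0.4, 8.3]
opening: 0.474
```

```bash
python3 go.py .4500 .139 .060
```

```text
t 12.55 pos [0.4504 0.1389 0.0609] jawyaw 0.1 tilt [-0.0019 -0.0049] F [-3.99 -0.36  8.3 ] open 40.5 q [-0.1   0.59 -0.43  2.1   0.48  0.54 -0.88]
shift [-0.003  0.018 -0.008] turn 0.02
```

Call:
jog_arm --series '[[[34, 0, 0, 0, 0], [34, 0, -0.1, 0, 0], [34, 0, -0.3, 0, 0], [34, 0, -0.7, 0, 0], [34, 0, -1.2, 0, 0], [34, 0, -1.7, 0, 0], [34, 0, -2.1, 0, 0], [34, 0, -2.2, 0, 0]]]'

```text
time: 13.35
tool_pos: [0.4514, 0.1396, 0.1732]
tool_rot: [-1.212, 1.205, -1.212]
force: [0.7, 0.7, -2.5]
opening: 0.464
```

```bash
python3 go.py .617 .0245 .155
```

```text
t 13.35 pos [0.4514 0.1396 0.1732] jawyaw 0.09 tilt [ 0.0011 -0.0041] F [ 0.69  0.69 -2.54] open 39.7 q [ 0.01  0.41 -0.55  2.03  0.31  0.79 -0.73]
shift [2.306 0.378 3.309] turn 0.02
```

Call:
jog_arm --series '[[[34, 0.5, 0, 0.2, 0], [34, 1.1, 0, 0.5, 0], [34, 1.6, 0, 0.9, 0], [34, 2.0, 0, 1.4, 0], [34, 2.3, 0, 2.0, 0], [34, 2.3, 0, 2.6, 0], [34, 2.3, 0, 3.1, 0], [34, 2.3, 0.2, 3.3, 0]]]'

```text
time: 14.15
tool_pos: [0.6185, 0.0248, 0.1638]
tool_rot: [-1.21, 1.205, -1.213]
force: [-0.1, 0.6, -2.7]
opening: 0.473
```

Call:
jog_arm --series '[[[34, 0, 0, 0, 0], [34, 0, 0, 0, 0], [34, 0, 0, 0, 0], [34, 0, 0, 0, 0], [34, 0, 0, 0, 0], [34, 0, 0, 0, 0], [34, 0, 0, 0, 0], [34, 0, 0, 0, 0]]]'

```text
time: 14.95
tool_pos: [0.6185, 0.0248, 0.1638]
tool_rot: [-1.21, 1.205, -1.213]
force: [0.1, 1.3, -2.7]
opening: 0.469
```

```bash
python3 - <<'E'
from meas import *
from station import bot
f=bot.grab_frame("side");p=bot.read_state()["tool_pos"];z=p[2]-.0609
print(p,z,part(f,"c",z,p[:2]),"cone3",cone(f,(.617,.0237)),"d",part(f,"d",.022,(.616,.124)))
cv2.imwrite("pics/s7.png",cv2.resize(f["frame"][110:260,180:360,::-1],(720,600)))
E
python3 go.py .617 .0245 .089
```

```text
[0.61851517 0.02481934 0.16381223] 0.1029122348564272 (array([0.6186, 0.0244]), 785, 0.0009) cone3 (array([0.6172, 0.0226]), 12, 0.0007) d (array([0.6159, 0.1243]), 1193, 0.0008)
t 15.0 pos [0.6185 0.0248 0.1638] jawyaw 0.05 tilt [ 0.0027 -0.0036] F [ 0.25  0.34 -1.86] open 40.4 q [ 0.18  0.62 -0.48  1.66  0.35  0.94 -0.42]
shift [ 1.000e-03  1.496e+00 -3.400e-02] turn 0.01
```

View pics/s7.png

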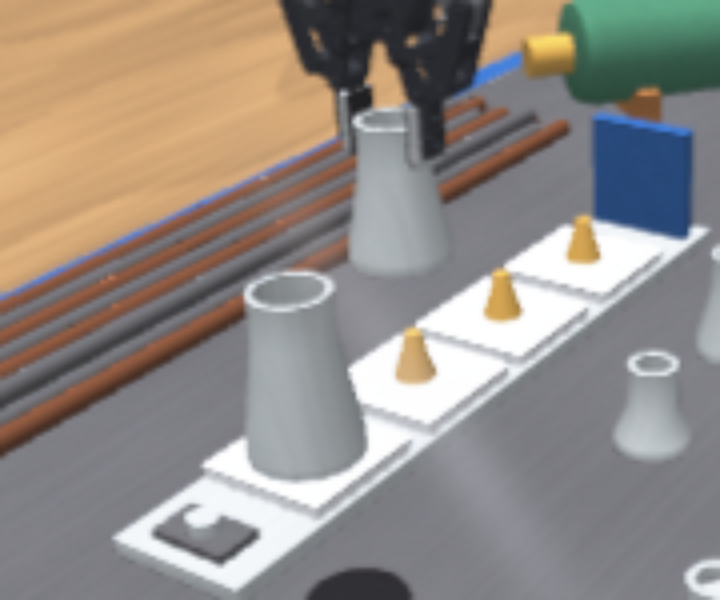

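c is held upright at (400,260) in the crop, above cone3's tip at (415,335). Lowering it.

Call:
jog_arm --series '[[[34, 0.015, 0.2, -0.026, 0], [34, 0.015, 0.5, -0.026, 0], [34, 0.015, 0.8, -0.026, 0], [34, 0.015, 1.1, -0.026, 0], [34, 0.015, 1.3, -0.026, 0], [34, 0.015, 1.45, -0.026, 0], [34, 0.015, 1.52, -0.026, 0], [34, 0.015, 1.52, -0.026, 0]]]'

```text
time: 15.8
tool_pos: [0.6173, 0.0239, 0.0875]
tool_rot: [-1.211, 1.205, -1.212]
force: [0.2, -0.2, -2.5]
opening: 0.468
```

```bash
python3 go.py .6172 .0240 .0829
```

```text
t 15.8 pos [0.6173 0.0239 0.0875] jawyaw 0.05 tilt [ 0.0023 -0.0036] F [ 0.19 -0.16 -2.46] open 40.0 q [ 0.16  0.72 -0.44  1.71  0.41  0.8  -0.47]
shift [-0.003  0.092 -0.003] turn 0.01
```

Call:
jog_arm --series '[[[34, 0, 0.02, 0, 0], [34, 0, 0.04, 0, 0], [34, 0, 0.055, 0, 0], [34, 0, 0.065, 0, 0], [34, 0, 0.075, 0, 0], [34, 0, 0.085, 0, 0], [34, 0, 0.09, 0, 0], [34, 0, 0.09, 0, 0]]]'

```text
time: 16.6
tool_pos: [0.6174, 0.0239, 0.083]
tool_rot: [-1.211, 1.205, -1.212]
force: [-0.3, -0.5, -2.6]
opening: 0.475
```

```bash
python3 go.py .6172 .0240 .0829
```

```text
t 16.6 pos [0.6174 0.0239 0.083 ] jawyaw 0.05 tilt [ 0.0023 -0.0036] F [-0.29 -0.45 -2.57] open 40.5 q [ 0.16  0.72 -0.44  1.72  0.41  0.79 -0.48]
shift [-0.003  0.002 -0.003] turn 0.01
```

Call:
jog_arm --series '[[[34, 0, 0.003, 0, 0], [34, 0, 0.006, 0, 0], [34, 0, 0.009, 0, 0], [34, 0, 0.012, 0, 0], [34, 0, 0.015, 0, 0], [34, 0, 0.015, 0, 0], [34, 0, 0.015, 0, 0], [34, 0, 0.015, 0, 0]]]'

```text
time: 17.4
tool_pos: [0.6174, 0.0239, 0.0829]
tool_rot: [-1.211, 1.205, -1.213]
force: [-5.0, -0.9, 10.5]
opening: 0.473
```

```bash
python3 go.py .6172 .0240 .0829
```

```text
t 17.4 pos [0.6174 0.0239 0.0829] jawyaw 0.05 tilt [ 0.0026 -0.0038] F [-5.02 -0.94 10.46] open 40.4 q [ 0.16  0.72 -0.44  1.72  0.41  0.79 -0.48]
shift [-0.002 -0.    -0.004] turn 0.01
```

Contact at +10 N, a bit more than I want. I'll back off 0.6 mm before releasing.

Call:
jog_arm --series '[[[34, 0, -0.004, 0, 0], [34, 0, -0.008, 0, 0], [34, 0, -0.012, 0, 0], [34, 0, -0.012, 0, 0], [34, 0, -0.012, 0, 0], [34, 0, -0.012, 0, 0], [34, 0, -0.012, 0, 0], [34, 0, -0.012, 0, 0]]]'

```text
time: 18.2
tool_pos: [0.6174, 0.0239, 0.0835]
tool_rot: [-1.21, 1.205, -1.213]
force: [-0.2, -0.1, -2.7]
opening: 0.474
```

```bash
python3 go.py .6172 .0240 .0829
```

```text
t 18.2 pos [0.6174 0.0239 0.0835] jawyaw 0.05 tilt [ 0.0026 -0.0037] F [-0.16 -0.1  -2.73] open 40.5 q [ 0.16  0.72 -0.44  1.72  0.41  0.79 -0.48]
shift [-0.002  0.011 -0.004] turn 0.01
```

Call:
jog_arm --series '[[[34, 0, 0.003, 0, 0], [34, 0, 0.006, 0, 0], [34, 0, 0.009, 0, 0], [34, 0, 0.012, 0, 0], [34, 0, 0.012, 0, 0], [34, 0, 0.012, 0, 0], [34, 0, 0.012, 0, 0], [34, 0, 0.012, 0, 0]]]'

```text
time: 19.0
tool_pos: [0.6174, 0.0239, 0.083]
tool_rot: [-1.21, 1.205, -1.212]
force: [-2.3, -0.3, 2.0]
opening: 0.473
```

```bash
python3 go.py .6172 .0240 .0829
```

```text
t 19.0 pos [0.6174 0.0239 0.083 ] jawyaw 0.05 tilt [ 0.0026 -0.0037] F [-2.26 -0.27  1.95] open 40.4 q [ 0.16  0.72 -0.44  1.72  0.41  0.79 -0.48]
shift [-0.001  0.001 -0.004] turn 0.01
```

Light contact at +2 N. Release, retreat, and move toward b.

Call:
jog_arm --series '[[[44, 0, 0, 0, 0], [50, 0, 0, 0, 0], [56, 0, 0, 0, 0], [62, 0, 0, 0, 0], [64, 0, 0, 0, 0], [64, 0, -0.1, 0, 0], [64, 0, -0.3, 0, 0], [64, 0, -0.7, 0, 0]]]'

```text
time: 19.8
tool_pos: [0.6167, 0.0241, 0.118]
tool_rot: [-1.212, 1.206, -1.212]
force: [-0.5, -0.4, 0.1]
opening: 0.747
```

Call:
jog_arm --series '[[[66, 0, -0.5, 0, 0], [66, 0, -1.0, 0, 0], [66, 0, -1.4, 0, 0], [66, 0, -1.5, -0.3, 0], [66, 0.3, -1.5, -0.8, 0], [66, 0.8, -1.5, -1.4, 0], [66, 1.4, -1.5, -2.0, 0], [66, 2.0, -1.5, -2.4, 0]]]'

```text
time: 20.6
tool_pos: [0.4951, -0.0766, 0.1942]
tool_rot: [-1.212, 1.205, -1.212]
force: [0.7, -0.8, -0.6]
opening: 0.772
```

```bash
python3 - <<'E'
from meas import *
from station import bot
f=bot.grab_frame("side")
print("c",part(f,"c",.022,(.617,.024)),"d",part(f,"d",.022,(.616,.124)),"b",part(f,"b",0,(.479,-.1446)))
cv2.imwrite("pics/s8.png",cv2.resize(f["frame"][110:260,200:400,::-1],(800,600)))
E
python3 go.py .4793 -.1443 .12
```

```text
c (array([0.6174, 0.0236]), 725, 0.0008) d (array([0.616 , 0.1242]), 1193, 0.0008) b (array([ 0.479 , -0.1446]), 439, 0.001)
t 20.65 pos [ 0.4925 -0.082   0.1939] jawyaw -0.18 tilt [-0.0008 -0.0071] F [-0.19 -7.44  1.3 ] open 65.8 q [ 0.44  0.41 -0.51  1.95  0.27  0.85 -0.22]
shift [ 1.236  1.487 -0.259] turn -0.04
```

View pics/s8.png

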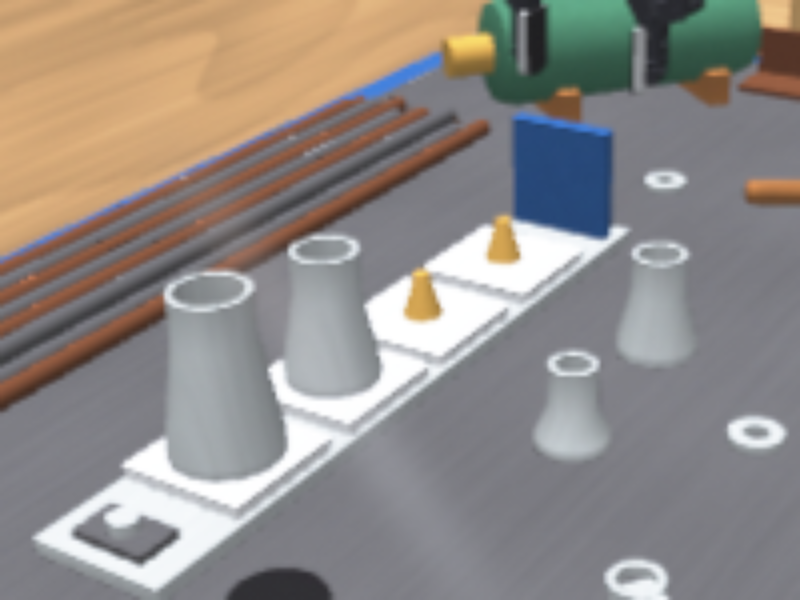

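c and d both stand on their cones. Moving over b.

Call:
jog_arm --series '[[[62, 0.5, 0, -0.1, 0], [62, 0.9, 0.1, -0.2, 0], [62, 1.15, 0.4, -0.26, 0], [62, 1.24, 0.9, -0.26, 0], [62, 1.24, 1.3, -0.26, 0], [62, 1.24, 1.5, -0.26, 0], [62, 1.24, 1.5, -0.26, 0], [62, 1.24, 1.5, -0.26, 0]]]'

```text
time: 21.45
tool_pos: [0.4798, -0.1443, 0.1202]
tool_rot: [-1.213, 1.208, -1.217]
force: [-0.1, -0.2, 0.2]
opening: 0.724
```

```bash
python3 go.py .4793 -.1443 .044
```

```text
t 21.45 pos [ 0.4798 -0.1443  0.1202] jawyaw -0.16 tilt [ 0.0001 -0.0073] F [-0.07 -0.16  0.21] open 61.8 q [ 0.51  0.52 -0.45  2.    0.36  0.69 -0.17]
shift [-0.011  1.525 -0.01 ] turn -0.03
```

Call:
jog_arm --series '[[[60, -0.01, 0.4, -0.01, 0], [60, -0.01, 0.8, -0.01, 0], [60, -0.01, 1.2, -0.01, 0], [60, -0.01, 1.45, -0.01, 0], [60, -0.01, 1.52, -0.01, 0], [60, -0.01, 1.52, -0.01, 0], [52, -0.01, 1.52, -0.01, 0], [46, -0.01, 1.52, -0.01, 0]]]'

```text
time: 22.25
tool_pos: [0.4797, -0.1445, 0.045]
tool_rot: [-1.213, 1.207, -1.217]
force: [0.8, 0.4, -0.2]
opening: 0.54
```

Call:
jog_arm --series '[[[40, 0, 0, 0, 0], [36, 0, 0, 0, 0], [32, 0, 0, 0, 0], [28, 0, 0, 0, 0], [28, 0, 0, 0, 0], [28, 0, 0, 0, 0], [28, 0, 0, 0, 0], [28, 0, 0, 0, 0]]]'

```text
time: 23.05
tool_pos: [0.4797, -0.1448, 0.0455]
tool_rot: [-1.213, 1.207, -1.218]
force: [-3.8, -0.5, 10.8]
opening: 0.404
```

```bash
python3 go.py .4793 -.1443 .044
```

```text
t 23.05 pos [ 0.4797 -0.1448  0.0455] jawyaw -0.18 tilt [ 0.0013 -0.0082] F [-3.76 -0.47 10.81] open 34.5 q [ 0.45  0.64 -0.37  2.04  0.46  0.53 -0.26]
shift [-0.01   0.03  -0.008] turn -0.04
```

Call:
jog_arm --series '[[[28, 0, 0, 0, 0], [28, 0, -0.1, 0, 0], [28, 0, -0.3, 0, 0], [28, 0, -0.7, 0, 0], [28, 0, -1.2, 0, 0], [28, 0, -1.7, 0, 0], [28, 0, -2.1, 0, 0], [28, 0, -2.2, 0, 0]]]'

```text
time: 23.85
tool_pos: [0.4803, -0.1441, 0.1579]
tool_rot: [-1.211, 1.204, -1.22]
force: [-0.1, -0.7, -4.1]
opening: 0.399
```

```bash
python3 go.py .6175 -.073 .14
```

```text
t 23.85 pos [ 0.4803 -0.1441  0.1579] jawyaw -0.19 tilt [ 0.0043 -0.0091] F [-0.11 -0.67 -4.06] open 34.1 q [ 0.54  0.46 -0.48  1.98  0.31  0.77 -0.13]
shift [-1.434  0.357  2.737] turn -0.04
```

Call:
jog_arm --series '[[[28, -0.2, 0, 0.5, 0], [28, -0.5, 0, 1.0, 0], [28, -0.8, 0, 1.5, 0], [28, -1.1, 0, 2.0, 0], [28, -1.35, 0, 2.4, 0], [28, -1.43, 0.1, 2.7, 0], [28, -1.43, 0.2, 2.74, -0.04], [28, -1.43, 0.3, 2.74, -0.04]]]'

```text
time: 24.65
tool_pos: [0.6171, -0.0732, 0.1418]
tool_rot: [-1.214, 1.202, -1.217]
force: [-0.1, 0.0, -2.4]
opening: 0.402
```

Call:
jog_arm --series '[[[28, 0, 0, 0, 0], [28, 0, 0, 0, 0], [28, 0, 0, 0, 0], [28, 0, 0, 0, 0], [28, 0, 0, 0, 0], [28, 0, 0, 0, 0], [28, 0, 0, 0, 0], [28, 0, 0, 0, 0]]]'

```text
time: 25.45
tool_pos: [0.6171, -0.0732, 0.1418]
tool_rot: [-1.214, 1.202, -1.217]
force: [0.4, 0.5, -3.2]
opening: 0.406
```

```bash
python3 - <<'E'
from meas import *
from station import bot
f=bot.grab_frame("side");p=bot.read_state()["tool_pos"];z=p[2]-.0455
print(p,z,part(f,"b",z,p[:2]),"cone2",cone(f,(.617,-.0735)))
cv2.imwrite("pics/s9.png",cv2.resize(f["frame"][100:250,200:400,::-1],(800,600)))
E
python3 go.py .6175 -.073 .0705
```

```text
[ 0.61714218 -0.07319317  0.14179891] 0.09629890864965902 (array([ 0.6173, -0.0733]), 468, 0.001) cone2 (array([ 0.6175, -0.0735]), 60, 0.0012)
t 25.5 pos [ 0.6171 -0.0732  0.1418] jawyaw 0.03 tilt [ 0.003  -0.0091] F [ 0.06  0.17 -3.75] open 34.4 q [ 0.32  0.65 -0.45  1.68  0.36  0.9  -0.28]
shift [-0.017  1.426  0.003] turn 0.01
```

View pics/s9.png

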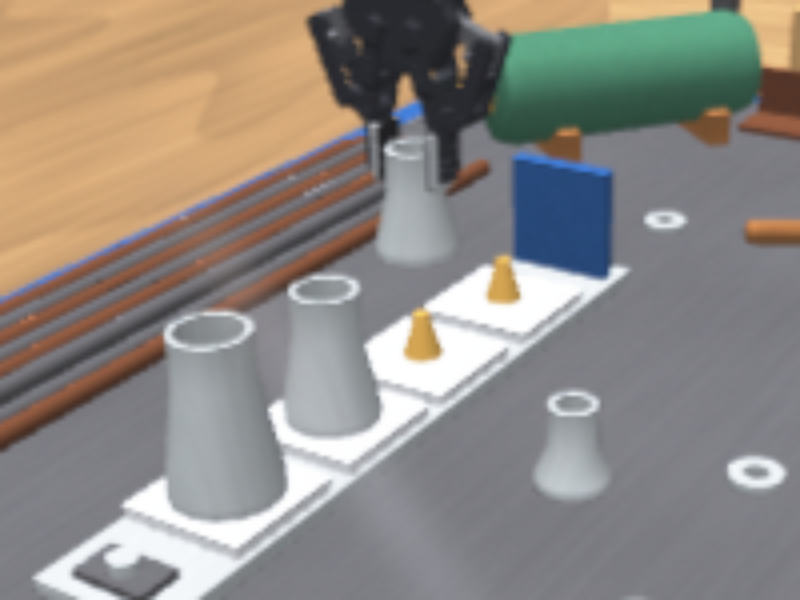

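b is at (415,245) in the crop, held above cone2's tip at (422,315). The measured offset is 0.3 mm. Lowering it.

Call:
jog_arm --series '[[[28, 0, 0.2, 0, 0], [28, 0, 0.5, 0, 0], [28, -0.01, 0.8, 0, 0], [28, -0.01, 1.1, 0, 0], [28, -0.01, 1.3, 0, 0], [28, -0.01, 1.4, 0, 0], [28, -0.01, 1.43, 0, 0], [28, -0.01, 1.43, 0, 0]]]'

```text
time: 26.3
tool_pos: [0.6175, -0.0733, 0.0704]
tool_rot: [-1.214, 1.202, -1.217]
force: [0.3, -0.7, -2.8]
opening: 0.406
```

```bash
python3 go.py .6174 -.0733 .0675
```

```text
t 26.3 pos [ 0.6175 -0.0733  0.0704] jawyaw 0.03 tilt [ 0.0033 -0.009 ] F [ 0.34 -0.69 -2.85] open 34.7 q [ 0.29  0.74 -0.41  1.71  0.41  0.77 -0.32]
shift [-0.     0.058 -0.002] turn 0.01
```

Call:
jog_arm --series '[[[28, 0, 0.01, 0, 0], [28, 0, 0.02, 0, 0], [28, 0, 0.03, 0, 0], [28, 0, 0.04, 0, 0], [28, 0, 0.05, 0, 0], [28, 0, 0.05, 0, 0], [28, 0, 0.05, 0, 0], [28, 0, 0.05, 0, 0]]]'

```text
time: 27.1
tool_pos: [0.6175, -0.0733, 0.0679]
tool_rot: [-1.214, 1.202, -1.217]
force: [0.2, 0.0, -1.7]
opening: 0.401
```

```bash
python3 go.py .6174 -.0733 .0675
```

```text
t 27.1 pos [ 0.6175 -0.0733  0.0679] jawyaw 0.03 tilt [ 0.0033 -0.009 ] F [ 0.16  0.02 -1.73] open 34.2 q [ 0.29  0.75 -0.41  1.71  0.42  0.77 -0.32]
shift [-0.001  0.008 -0.003] turn 0.01
```

Call:
jog_arm --series '[[[28, 0, 0.003, 0, 0], [28, 0, 0.006, 0, 0], [28, 0, 0.006, 0, 0], [28, 0, 0.006, 0, 0], [28, 0, 0.006, 0, 0], [28, 0, 0.006, 0, 0], [28, 0, 0.006, 0, 0], [28, 0, 0.006, 0, 0]]]'

```text
time: 27.9
tool_pos: [0.6175, -0.0734, 0.0676]
tool_rot: [-1.214, 1.202, -1.217]
force: [-0.8, -0.1, -0.6]
opening: 0.403
```

```bash
python3 go.py .6174 -.0733 .0675
```

```text
t 27.9 pos [ 0.6175 -0.0734  0.0676] jawyaw 0.03 tilt [ 0.0033 -0.0091] F [-0.81 -0.13 -0.6 ] open 34.4 q [ 0.29  0.75 -0.41  1.71  0.42  0.77 -0.32]
shift [-0.001  0.003 -0.003] turn 0.01
```

Just in contact. A further 0.1 mm, then release.

Call:
jog_arm --series '[[[28, 0, 0.003, 0, 0], [28, 0, 0.003, 0, 0], [38, 0, 0.003, 0, 0], [44, 0, 0.003, 0, 0], [50, 0, 0.003, 0, 0], [58, 0, 0.003, 0, 0], [60, 0, 0, 0, 0], [60, 0, -0.2, 0, 0]]]'

```text
time: 28.7
tool_pos: [0.6168, -0.0732, 0.077]
tool_rot: [-1.215, 1.203, -1.216]
force: [-0.6, -0.5, 0.7]
opening: 0.702
```

Call:
jog_arm --series '[[[60, 0, -0.4, 0, 0], [60, 0, -0.9, 0, 0], [60, 0, -1.3, 0, 0], [60, 0, -1.4, -0.4, 0], [60, -0.2, -1.4, -1.0, 0], [60, -0.4, -1.4, -1.5, 0], [60, -0.6, -1.4, -1.7, 0], [60, -0.6, -1.4, -1.7, 0]]]'

```text
time: 29.5
tool_pos: [0.5314, -0.0414, 0.1475]
tool_rot: [-1.215, 1.202, -1.215]
force: [0.5, -0.5, 0.1]
opening: 0.697
```

```bash
python3 - <<'E'
from meas import *
from station import bot
f=bot.grab_frame("side")
print("b",part(f,"b",.022,(.617,-.073)),"c",part(f,"c",.022,(.617,.024)),"a",part(f,"a",0,(.4687,-.0141)))
cv2.imwrite("pics/s10.png",cv2.resize(f["frame"][110:260,200:400,::-1],(800,600)))
E
python3 go.py .469 -.0138 .11
```

```text
b (array([ 0.6178, -0.0734]), 431, 0.001) c (array([0.6174, 0.0236]), 724, 0.0008) a (array([ 0.4687, -0.0142]), 342, 0.0008)
t 29.55 pos [ 0.5323 -0.0422  0.1474] jawyaw 0.09 tilt [ 0.0027 -0.0091] F [ 0.31 -0.07 -0.46] open 59.7 q [ 0.32  0.52 -0.48  1.9   0.34  0.79 -0.35]
shift [-0.577  0.738 -1.268] turn 0.02
```

View pics/s10.png

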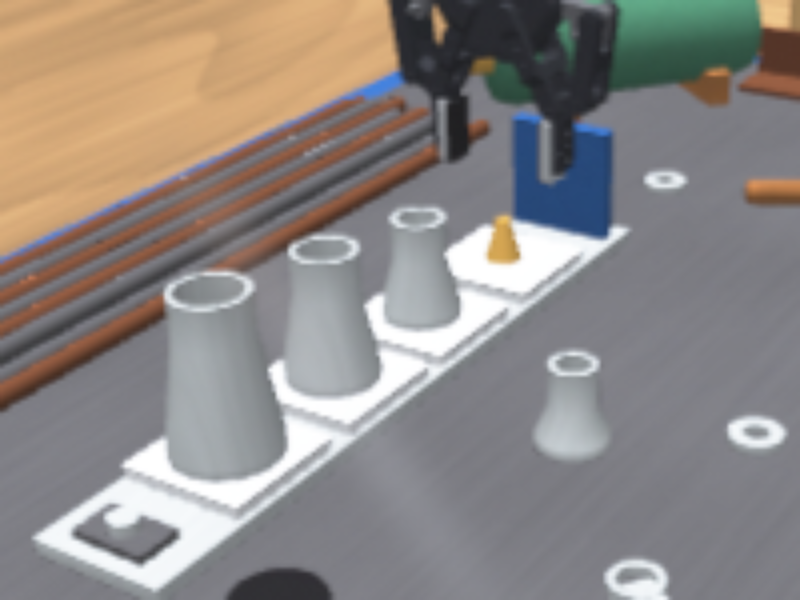

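b stands on cone2. Now a.

Call:
jog_arm --series '[[[56, -0.2, 0, -0.4, 0], [56, -0.4, 0, -0.8, 0], [56, -0.55, 0.1, -1.15, 0], [56, -0.58, 0.3, -1.27, 0], [56, -0.58, 0.6, -1.27, 0], [56, -0.58, 0.74, -1.27, 0], [56, -0.58, 0.74, -1.27, 0], [56, -0.58, 0.74, -1.27, 0]]]'

```text
time: 30.35
tool_pos: [0.4694, -0.0137, 0.1099]
tool_rot: [-1.214, 1.202, -1.216]
force: [-0.2, 0.0, 0.5]
opening: 0.648
```

```bash
python3 go.py .469 -.0138 .029
```

```text
t 30.35 pos [ 0.4694 -0.0137  0.1099] jawyaw 0.08 tilt [ 0.0027 -0.0089] F [-0.17  0.    0.47] open 55.3 q [ 0.26  0.5  -0.46  2.09  0.39  0.63 -0.47]
shift [-0.012  1.619 -0.013] turn 0.02
```

Call:
jog_arm --series '[[[54, -0.01, 0.4, -0.01, 0], [54, -0.01, 0.8, -0.01, 0], [54, -0.01, 1.2, -0.01, 0], [54, -0.01, 1.5, -0.01, 0], [54, -0.01, 1.62, -0.01, 0], [54, -0.01, 1.62, -0.01, 0], [46, -0.01, 1.62, -0.01, 0], [40, -0.01, 1.62, -0.01, 0]]]'

```text
time: 31.15
tool_pos: [0.4697, -0.014, 0.0297]
tool_rot: [-1.213, 1.201, -1.217]
force: [0.5, 0.2, 0.8]
opening: 0.468
```

Call:
jog_arm --series '[[[36, 0, 0, 0, 0], [30, 0, 0, 0, 0], [26, 0, 0, 0, 0], [22, 0, 0, 0, 0], [22, 0, 0, 0, 0], [22, 0, 0, 0, 0], [22, 0, 0, 0, 0], [22, 0, 0, 0, 0]]]'

```text
time: 31.95
tool_pos: [0.4699, -0.0141, 0.0303]
tool_rot: [-1.213, 1.201, -1.218]
force: [-2.0, -1.3, 14.1]
opening: 0.336
```

```bash
python3 go.py .469 -.0138 .029
```

```text
t 31.95 pos [ 0.4699 -0.0141  0.0303] jawyaw 0.05 tilt [ 0.0046 -0.0092] F [-1.98 -1.32 14.08] open 28.7 q [ 0.16  0.64 -0.35  2.13  0.51  0.45 -0.59]
shift [-0.006  0.026 -0.018] turn 0.01
```

Call:
jog_arm --series '[[[22, 0, 0, 0, 0], [22, 0, -0.1, 0, 0], [22, 0, -0.3, 0, 0], [22, 0, -0.7, 0, 0], [22, 0, -1.2, 0, 0], [22, 0, -1.7, 0, 0], [22, 0, -2.1, 0, 0], [22, 0, -2.2, 0, 0]]]'

```text
time: 32.75
tool_pos: [0.4702, -0.0131, 0.1427]
tool_rot: [-1.211, 1.199, -1.219]
force: [0.4, 0.3, -1.9]
opening: 0.336
```

```bash
python3 go.py .6183 -.176 .14
```

```text
t 32.75 pos [ 0.4702 -0.0131  0.1427] jawyaw 0.04 tilt [ 0.0077 -0.0094] F [ 0.44  0.28 -1.91] open 28.7 q [ 0.29  0.44 -0.5   2.07  0.34  0.7  -0.43]
shift [3.259 0.108 2.959] turn 0.01
```

Call:
jog_arm --series '[[[22, 0.6, 0, 0.2, 0], [22, 1.2, 0, 0.5, 0], [22, 1.8, 0, 0.9, 0], [22, 2.4, 0, 1.4, 0], [22, 2.9, 0, 1.9, 0], [22, 3.2, 0, 2.4, 0], [22, 3.26, 0.05, 2.8, 0], [22, 3.26, 0.1, 2.96, 0]]]'

```text
time: 33.55
tool_pos: [0.6192, -0.1765, 0.1395]
tool_rot: [-1.21, 1.2, -1.219]
force: [-0.5, 0.9, -1.8]
opening: 0.335
```

Call:
jog_arm --series '[[[22, 0, 0, 0, 0], [22, 0, 0, 0, 0], [22, 0, 0, 0, 0], [22, 0, 0, 0, 0], [22, 0, 0, 0, 0], [22, 0, 0, 0, 0], [22, 0, 0, 0, 0], [22, 0, 0, 0, 0]]]'

```text
time: 34.35
tool_pos: [0.6192, -0.1765, 0.1396]
tool_rot: [-1.21, 1.2, -1.219]
force: [0.7, -0.3, -0.8]
opening: 0.335
```

```bash
python3 - <<'E'
from meas import *
from station import bot
f=bot.grab_frame("side");p=bot.read_state()["tool_pos"];z=p[2]-.0303
print(p,z,part(f,"a",z,p[:2]),"cone1",cone(f,(.618,-.176)),"b",part(f,"b",.022,(.617,-.073)))
cv2.imwrite("pics/s11.png",cv2.resize(f["frame"][80:230,220:420,::-1],(800,600)))
E
python3 go.py .6183 -.176 .0555
```

```text
[ 0.6192156  -0.17650865  0.13953283] 0.10923282513328011 (array([ 0.62 , -0.176]), 263, 0.0011) cone1 (array([ 0.6185, -0.1761]), 47, 0.0015) b (array([ 0.6178, -0.0734]), 437, 0.0009)
t 34.4 pos [ 0.6192 -0.1765  0.1395] jawyaw -0.01 tilt [ 0.0075 -0.009 ] F [-0.13 -0.27 -2.01] open 28.6 q [ 0.47  0.68 -0.45  1.62  0.36  0.92 -0.11]
shift [-0.025  1.68  -0.031] turn -0.0
```

View pics/s11.png

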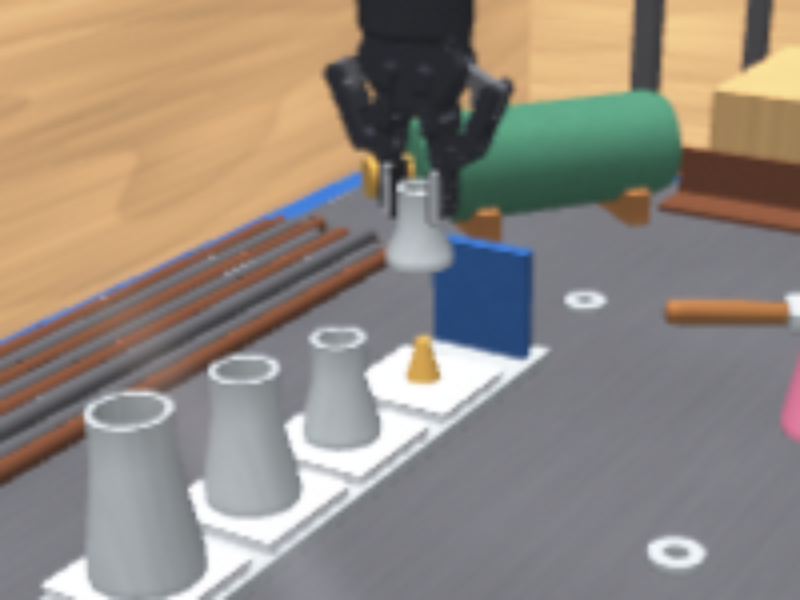

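a is held at (420,250) in the crop, above cone1's tip at (423,340). It needs -1.5 mm in x. Lowering with that correction.

Call:
jog_arm --series '[[[22, -0.01, 0.2, -0.03, 0], [22, -0.01, 0.5, -0.03, 0], [22, -0.01, 0.8, -0.04, 0], [22, -0.01, 1.1, -0.04, 0], [22, -0.01, 1.4, -0.04, 0], [22, -0.01, 1.6, -0.04, 0], [22, -0.01, 1.67, -0.04, 0], [22, -0.01, 1.67, -0.04, 0]]]'

```text
time: 35.2
tool_pos: [0.6177, -0.1766, 0.0555]
tool_rot: [-1.21, 1.2, -1.219]
force: [-0.1, -0.2, -1.7]
opening: 0.338
```

```bash
python3 go.py .6178 -.1766 .0523
```

```text
t 35.2 pos [ 0.6177 -0.1766  0.0555] jawyaw -0.01 tilt [ 0.0069 -0.0087] F [-0.07 -0.18 -1.71] open 28.9 q [ 0.45  0.79 -0.4   1.66  0.42  0.77 -0.16]
shift [-0.001  0.065  0.001] turn -0.0
```

Call:
jog_arm --series '[[[22, 0, 0.01, 0, 0], [22, 0, 0.02, 0, 0], [22, 0, 0.03, 0, 0], [22, 0, 0.04, 0, 0], [22, 0, 0.05, 0, 0], [22, 0, 0.055, 0, 0], [22, 0, 0.055, 0, 0], [22, 0, 0.055, 0, 0]]]'

```text
time: 36.0
tool_pos: [0.6178, -0.1766, 0.0528]
tool_rot: [-1.21, 1.2, -1.219]
force: [0.1, -0.1, -2.1]
opening: 0.337
```

```bash
python3 go.py .6178 -.1766 .0523
```

```text
t 36.0 pos [ 0.6178 -0.1766  0.0528] jawyaw -0.01 tilt [ 0.0069 -0.0087] F [ 0.1  -0.14 -2.13] open 28.8 q [ 0.44  0.79 -0.4   1.66  0.42  0.77 -0.16]
shift [-0.001  0.01   0.001] turn -0.0
```

Call:
jog_arm --series '[[[22, 0, 0.003, 0, 0], [22, 0, 0.006, 0, 0], [22, 0, 0.008, 0, 0], [22, 0, 0.008, 0, 0], [22, 0, 0.008, 0, 0], [22, 0, 0.008, 0, 0], [22, 0, 0.008, 0, 0], [22, 0, 0.008, 0, 0]]]'

```text
time: 36.8
tool_pos: [0.6179, -0.1766, 0.0525]
tool_rot: [-1.21, 1.2, -1.219]
force: [-1.0, 0.1, 4.0]
opening: 0.331
```

```bash
python3 go.py .6178 -.1766 .0523
```

```text
t 36.8 pos [ 0.6179 -0.1766  0.0525] jawyaw -0.0 tilt [ 0.0071 -0.0087] F [-1.    0.08  4.03] open 28.3 q [ 0.44  0.79 -0.4   1.66  0.42  0.77 -0.16]
shift [-0.001  0.004 -0.001] turn -0.0
```

Contact is light, about 4 N. Release and retreat.

Call:
jog_arm --series '[[[22, 0, -0.002, 0, 0], [22, 0, -0.002, 0, 0], [34, 0, -0.002, 0, 0], [42, 0, -0.002, 0, 0], [50, 0, -0.002, 0, 0], [54, 0, -0.002, 0, 0], [56, 0, -0.05, 0, 0], [56, 0, -0.2, 0, 0]]]'

```text
time: 37.6
tool_pos: [0.6174, -0.1765, 0.0624]
tool_rot: [-1.211, 1.201, -1.218]
force: [-0.1, 0.4, 1.0]
opening: 0.65
```

Call:
jog_arm --series '[[[56, 0, -0.4, 0, 0], [56, 0, -0.9, 0, 0], [56, 0, -1.4, 0, 0], [56, 0, -1.9, 0, 0], [56, 0.4, -2.3, 0, 0], [56, 1.0, -2.5, -0.3, 0], [56, 1.6, -2.5, -0.8, 0], [56, 2.2, -2.5, -1.2, 0]]]'

```text
time: 38.4
tool_pos: [0.5557, -0.2865, 0.1889]
tool_rot: [-1.211, 1.2, -1.219]
force: [0.4, -0.6, -0.6]
opening: 0.655
```

Call:
jog_arm --series '[[[56, 0.4, 0, -0.2, 0], [56, 0.8, 0, -0.4, 0], [56, 1.2, 0, -0.6, 0], [56, 1.6, 0, -0.8, 0], [56, 1.8, 0, -0.9, 0], [56, 1.8, 0, -0.9, 0], [56, 1.8, 0, -0.9, 0], [56, 1.8, 0, -0.9, 0]]]'

```text
time: 39.2
tool_pos: [0.5115, -0.3752, 0.1896]
tool_rot: [-1.211, 1.198, -1.218]
force: [-0.3, 0.2, 0.7]
opening: 0.658
```

```bash
python3 - <<'E'
from meas import *
from station import bot
f=bot.grab_frame("side");g=bot.grab_frame("top")
C=dict(a=(.618,-.176),b=(.6175,-.0735),c=(.617,.0237),d=(.616,.124))
for k in "abcd":
    W=cloud(g);q=W[np.hypot(W[...,0]-C[k][0],W[...,1]-C[k][1])<.03]
    t=q[q[:,2]>.022+SP[k][0]-.006]
    print(k,part(f,k,.022,C[k]),"top z",np.percentile(q[:,2],97).round(4),"exp",.022+SP[k][0],"ring mid",((t.max(0)+t.min(0))/2).round(4)[:2])
W0=cloud(dict(np.load("side0.npz")));W1=cloud(f)
for W in(W0,W1):
    q=W[(np.hypot(W[...,0]-.454,W[...,1]-.268)<.04)&(W[...,2]>.01)];print("jar",q.mean(0).round(4),len(q))
s=bot.read_state();print(s["time"],s["tool_pos"].round(3),s["force"].round(2))
cv2.imwrite("pics/s12.png",cv2.resize(f["frame"][100:310,180:430,::-1],(714,600)))
cv2.imwrite("pics/t12.png",cv2.resize(g["frame"][120:270,180:480,::-1],(800,400)))
E
```

```text
a (array([ 0.6184, -0.1764]), 225, 0.0009) top z 0.0774 exp 0.076 ring mid [ 0.6184 -0.1758]
b (array([ 0.6179, -0.0735]), 431, 0.0009) top z 0.0939 exp 0.092 ring mid [ 0.6176 -0.0718]
c (array([0.6174, 0.0236]), 730, 0.0009) top z 0.1099 exp 0.10799999999999998 ring mid [0.617  0.0245]
d (array([0.6159, 0.1242]), 1201, 0.0008) top z 0.1264 exp 0.124 ring mid [0.6158 0.1242]
jar [0.4457 0.2782 0.0516] 1189
jar [0.4457 0.2782 0.0516] 1190
39.3 [ 0.511 -0.375  0.19 ] [ 0.34  0.12 -0.58]
```

View pics/s12.png

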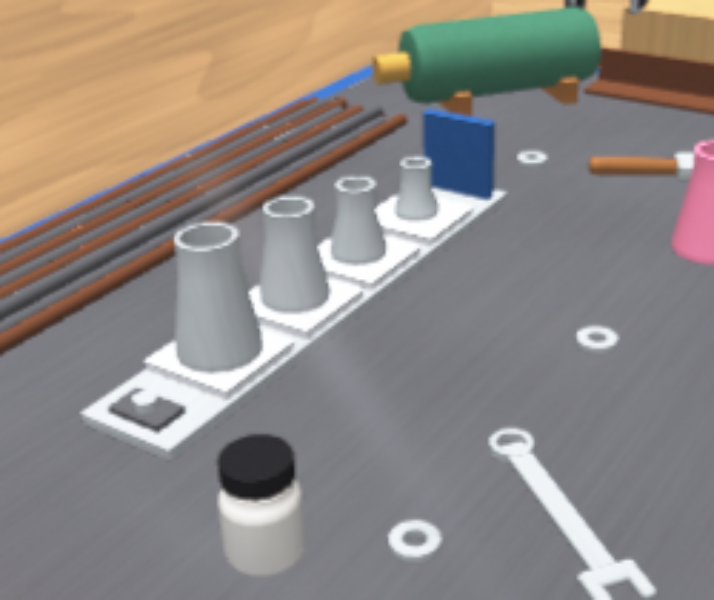

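View pics/t12.png

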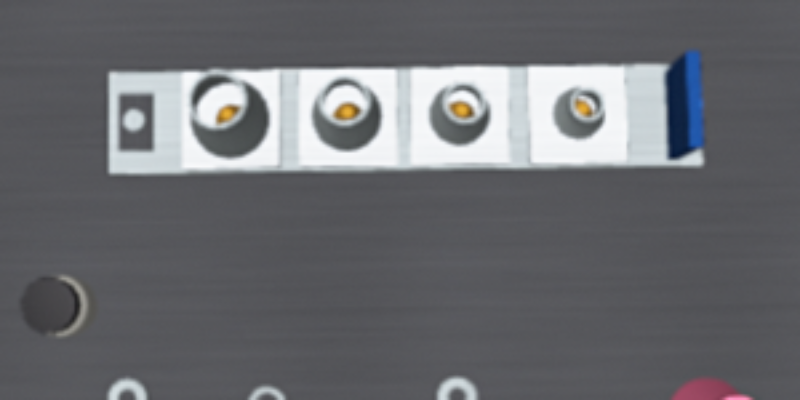

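All four stand on their pads with a brass cone visible inside each one, at (228,115), (347,112), (461,110) and (584,107) in the top crop. The shortest is beside the blue stop and the jar has not moved. The gripper is clear, so I'm handing in.

```bash
python3 -c "
from station import bot
print(bot.finish_job())"
```

```text
the job is handed in; nothing more can be done
None
```

All four reducers are on their cones, wide end down, in height order from the blue stop: a on cone1, b on cone2, c on cone3 and d on cone4. I handed the job in at about 39 s.

- **Position:** in the last check each reducer measured within about 1 mm of its cone axis in the side view. The top view agreed within about 2 mm.
- **Seating:** rim heights in the top view read 1.4–2.4 mm above nominal. The same camera read 2–4 mm high when the parts stood on the bench, so I take them as seated flat. The cones are visible inside all four.
- **Jar:** its measured position did not change.
- **Contact force:** while lowering c, I pressed it onto its pad at about 10 N for a moment. I backed off and released it at about 2 N. The other three were let go at light contact, 4 N or less.
- **At hand-in:** the gripper was well clear of everything.

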